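# Load the bottle warmer, close it and key in its programme

## Robot

A 6-joint arm with a two-finger parallel gripper is mounted at the origin on a cart in front of the work surface, level with it; the furniture and walls round the work are solid. World frame = base frame: x ahead of the robot, y to its left, z up, the work surface at z = 0. Lengths are in m, angles in rad, forces in N, time in s.
With the tool pointing down it reaches from about 0.325 to 0.9 m from the base axis. Payload 6.1 kg.
Tool frame: the origin (TCP) lies midway between the tips of the shut fingers; the grasp point (between the pads) lies 19 mm behind it (ctrl.grip_depth is the distance from the TCP to the grasp point, in m); z points along the fingers, y is the line along which they close (so a half turn about z gives the same grasp; the last joint's range is limited). The gripper opens to 85 mm and grips with 20 to 120 N. Pads are 22 mm wide; open, the fingers measure 114 mm over their backs; the gripper's body (76 mm by 85 mm) begins 54 mm behind the grasp point. The pads swing forward as they close: fully open they stand 13 mm farther back than shut.
Start: joints at [1.139, 0.22, 1.526, -0, 1.395, -0.126], TCP at [0.188, 0.596, 0.231] pointing down, gripper open.
Joint ranges: [-2.98, 2.98], [-0.91, 2.08], [0.09, 2.57], [-1.24, 4.39], [0.2, 2.65], [-2.68, 2.68]. Speed limits (rad/s): [2.57, 2.57, 3.01, 3.14, 3.14, 3.14].

## Interface

Orientations are given as a unit quaternion [x, y, z, w].
In Python, from station import ctrl gives the robot as it stands.
- The arm moves only by the shell command python3 -m creep 'ROWS' [OPENING]. ROWS is text: rows parted by semicolons, each of 6 numbers parted by spaces: the shift along the tool's x, y, z in mm, then the turn, a rotation vector about the tool's x, y, z in rad. A call has 1 to 5 rows; each row is the pose to reach, as a shift and turn from the pose commanded when the call began, along the tool's axes at that moment; what a row does not reach only later rows make up. A row lasts 1/8 s, in which the tool goes at most 62.5 mm and 10.7 degrees, less where a joint would pass 70% of its speed; a pose out of reach is approached as far as the arm can. A call with a gripper value outside its range is refused whole. OPENING is the gripper's target within -1 to 1 (shut at 1, half-way at 0, fully open at -1), set as the call begins (- or left out, the last holds). The fingers move at their own pace and stop on an object; the grip force is fixed at half the most. Time passes only in rows, so rows that repeat a pose let the fingers close. It gives the time, the measured TCP pose, the force, the opening and the grip force at its end, in the units of the state.
- ctrl.get_state(): the state, without advancing time (a new reading comes with each control period).
- ctrl.get_image(name): name is "side" or "top" or "wrist"; returns a dict with "color" (400x640x3 uint8, blue, green, red), "intrinsics" (3x3 intrinsics, pixels), "D" ([k1, k2, p1, p2, k3] as OpenCV has them; the pictures are not rectified), "R" (3x3) and "t" (3): a world point X has camera coordinates R X + t; the wrist camera has in their place "T_tool_cam" (4x4, takes a point from camera to tool coordinates, whose origin is the TCP and whose axes are the flange's). Camera axes: x right, y down, z forward; pixel columns grow to the right and rows downward; lengths in m; the calibration is good to about 2 mm. A picture is of the moment at which its call begins: read the wrist's pose just before it. There is no depth.
- ctrl.close_job(): hands the job in; it is judged then, once.
Trained networks look in the newest picture that a camera, given by its name, has taken for a name from the list of things; names that differ only in an ending like _2 or _b are one class to them, and where a whole thing is asked for, a point or a joint stands for the part that bears it (a point fixed in the world has none). Each returns a list of dicts, best first, with "confidence" (0 to 1); they miss things now and then, are a little off and sometimes report something else, mostly with a low value. They report only what shows in the picture. A call takes as long as a camera call. They do not tell look-alikes from the thing itself.
- ctrl.boxes_of(camera, thing): "location" ([x, y, z] in m, in the coordinates of the camera as it stood for that picture, good to about 4 mm: the middle of the surface that is visible of it).
- ctrl.outline_of(camera, thing): "mask" (400x640 bool, what is visible of it).
The state is a dict: "clock": time; "joints": joint angles; "joint_vel": joint speeds; "joint_efforts": joint torques, N m; "eef_pos": TCP position; "eef_rot": TCP orientation; "ft_force": force on the tool from outside, world axes, zero at the start; "moment": the same for the moment, N m; "width": finger opening in m; "grasp_force": force on a finger pad.
Only numpy, scipy, OpenCV 4.12 (cv2) and the standard library are available. Lean on these libraries where they do the work, as an engineer would, in place of code of your own. Each camera call takes 0.05 s, during which the arm holds its last target. There are 200 camera calls.

## Task

Take the lid off the bottle warmer, stand all the reagent bottles (two to four) that are beside it upright in its chamber, and put the lid properly back so that it sits flat on the housing. Then start the programme by pressing these keys fully down and letting go, one at a time, in this order: round key, left square key, right square key, left square key again, long bar. Never press the middle square key: it cancels.

Things in the scene. Friction and masses are not known exactly. Their poses are not given: they have to be found in the camera images.
- warmer: bench-top bottle warmer, white housing 170 mm wide (its y), 290 mm long (its x), top face 60 mm above the bench, fixed. Origin: on the bench under its chamber's centre; x points to the back. Sunken chamber 132 x 132 mm; low cross walls (to 30 mm above the bench) make 2 x 2 cells of 64 mm. Flat deck with five black keys in front of it, x = -85 to -205 mm: three square ones behind, round and bar in front
- cell_1 (a point): centre of the floor of the back left cell of the warmer's chamber (5 mm above the bench)
- cell_2 (a point): centre of the floor of the back right cell of the warmer's chamber (5 mm above the bench)
- cell_3 (a point): centre of the floor of the front left cell of the warmer's chamber (5 mm above the bench)
- cell_4 (a point): centre of the floor of the front right cell of the warmer's chamber (5 mm above the bench)
- lid_seat (a point): chamber's centre at the height of the housing's top face (60 mm above the bench), where the lid's lower rim rests; same axes as warmer. A raised aluminium collar round the chamber, 142 x 142 mm outside, 5 mm thick, 8 mm high (to 68 mm above the bench), locates the lid. To the right of the warmer (y -0.22 to -0.45, x 0.36 to 0.58 m) the bench is clear
- bottle_1_mid (a point): brown reagent bottle with a ribbed white screw cap that does not turn, upright, loose, may be absent: body 50 mm across, height 105 mm; cap 32 mm across, its lower edge 86 mm above the base, at the shoulder of the 50 mm body. 120 g. Point: on the axis, half-way up (52.5 mm above the base); z along the bottle
- bottle_2_mid (a point): white reagent bottle with a ribbed white screw cap that does not turn, upright, loose, may be absent: body 50 mm across, height 100 mm; cap 32 mm across, its lower edge 82 mm above the base, at the shoulder of the 50 mm body. 120 g. Point: on the axis, half-way up (50.0 mm above the base); z along the bottle
- bottle_3_mid (a point): brown reagent bottle with a ribbed white screw cap that does not turn, upright, loose, may be absent: body 50 mm across, height 105 mm; cap 32 mm across, its lower edge 86 mm above the base, at the shoulder of the 50 mm body. 120 g. Point: on the axis, half-way up (52.5 mm above the base); z along the bottle
- bottle_4_mid (a point): white reagent bottle with a ribbed white screw cap that does not turn, upright, loose, may be absent: body 50 mm across, height 100 mm; cap 32 mm across, its lower edge 82 mm above the base, at the shoulder of the 50 mm body. 120 g. Point: on the axis, half-way up (50.0 mm above the base); z along the bottle
- lid_handle (a point): centre of the black handle bar of the warmer's loose lid, a grey square open-bottomed hood 158 mm outside, 150 mm inside, 60 mm high, 0.3 kg, at first on the warmer. Bar 96 mm long (along y), 12 x 12 mm, its centre 90 mm above the lid's lower rim, 30 mm above its top, posts 40 mm either side. Lid on: this point is 150 mm above the bench over the chamber's centre; 4 mm play round the collar
- key_round_top (a point): centre of the top of the round key, 28 mm across; 72 mm above the bench when up; warmer frame x -172, y 50 mm
- key_round (a joint): travel of that key (round): 0 = up, 0.006 m = fully down; spring, 1.5 N to start, 5 N fully down, springs back
- key_left_top (a point): centre of the top of the left one of the three square keys, 26 x 26 mm; 72 mm above the bench when up; warmer frame x -118, y 50 mm
- key_left (a joint): travel of that key (left): 0 = up, 0.006 m = fully down; spring, 1.5 N to start, 5 N fully down, springs back
- key_middle_top (a point): centre of the top of the middle one of the three square keys, 26 x 26 mm; 72 mm above the bench when up; warmer frame x -118, y 0
- key_middle (a joint): travel of that key (middle): 0 = up, 0.006 m = fully down; spring, 1.5 N to start, 5 N fully down, springs back
- key_right_top (a point): centre of the top of the right one of the three square keys, 26 x 26 mm; 72 mm above the bench when up; warmer frame x -118, y -50 mm
- key_right (a joint): travel of that key (right): 0 = up, 0.006 m = fully down; spring, 1.5 N to start, 5 N fully down, springs back
- key_bar_top (a point): centre of the top of the long bar key, 24 x 76 mm, long side across the deck; 72 mm above the bench when up; warmer frame x -172, y -25 mm
- key_bar (a joint): travel of that key (bar): 0 = up, 0.006 m = fully down; spring, 1.5 N to start, 5 N fully down, springs back
Mind the look-alikes: they are no part of the job. Leave any black or orange look-alike of the part that bears bottle_2_mid alone.

How it is judged:
By the outcome, as a careful person would: the job done as asked, in the order asked, and still so for the second after the job is handed in, with the robot touching nothing.
Of bottle_1, bottle_2, bottle_3, bottle_4 only 2 to 4 are there at a start; the rules pass over those that are not, and their reading is None.
At some moment in a run one of lid may be knocked a few centimetres aside while the robot is not near it.
It also fails if it takes over 210 s, if anything falls off the work surface, if the arm or the gripper's body presses on something with over 40 N, if the wrist force passes 120 N, or if a joint passes its speed limit or range.

## Working session

There is one attempt and no reset: what is moved stays moved. The work goes in short steps, Python scripts to look and compute and a shell command to move; the robot and the scene stay as the last step left them, time stands still between calls to the robot, and variables do not carry over. Pictures are saved under pics/ and viewed, at most 14 in all, crops included, and the job is handed in when it is done.

```bash
ls; mkdir -p pics; cat > h.py <<'E'
import numpy as np, cv2
from scipy.spatial.transform import Rotation as Rn
from station import ctrl
def shot(name,fn=None):
    s=ctrl.get_state(); im=ctrl.get_image(name)
    if fn: cv2.imwrite('pics/'+fn,im['color'])
    if 'R' not in im or im.get('R') is None:
        T=np.eye(4);T[:3,:3]=Rn.from_quat(s['eef_rot']).as_matrix();T[:3,3]=s['eef_pos']
        W=np.linalg.inv(T@np.array(im['T_tool_cam'])); im['R'],im['t']=W[:3,:3],W[:3,3]
    im['R']=np.array(im['R']);im['t']=np.array(im['t']).ravel()
    return im
def w(im,p): return im['R'].T@(np.array(p)-im['t'])
def px(im,X): return cv2.projectPoints(np.float64([X]),cv2.Rodrigues(im['R'])[0],im['t'],np.array(im['intrinsics']),np.array(im['D']))[0].ravel()
def ray(im,uv,z):
    n=cv2.undistortPoints(np.float64([[uv]]),np.array(im['intrinsics']),np.array(im['D'])).ravel()
    d=im['R'].T@np.array([n[0],n[1],1]); o=-im['R'].T@im['t']
    return o+d*(z-o[2])/d[2]
E
python3 - <<'E'
from h import *
print(ctrl.get_state())
for c in ('top','side'):
    im=shot(c,c+'0.png'); print(c,-im['R'].T@im['t'])
    for n in ('warmer','lid_handle','bottle_1_mid','bottle_2_mid','key_round_top','key_bar_top','key_left_top'):
        for d in ctrl.boxes_of(c,n):
            X=w(im,d['location']); print(n,round(d['confidence'],2),X.round(3),px(im,X).round())
E
```

```text
pics
{'clock': 0.0, 'joints': array([ 1.13891083e+00,  2.21217700e-01,  1.52761007e+00, -4.11151680e-05,
        1.39472280e+00, -1.26108292e-01]), 'joint_vel': array([ 3.06581996e-05,  8.55935480e-04,  1.88707244e-03, -2.25602615e-04,
        1.74066581e-03, -1.06219222e-03]), 'joint_efforts': array([ 7.67881156e-04, -4.96885014e+01, -3.89407575e+01, -1.50791502e-04,
        1.09396584e-02, -1.14425188e-05]), 'eef_pos': array([0.18790962, 0.59544068, 0.23020503]), 'eef_rot': array([ 1.52290020e-01,  9.88335364e-01, -9.46677408e-04, -2.50143167e-04]), 'ft_force': array([0.11355814, 0.06853454, 0.098151  ]), 'moment': array([ 0.0187091 , -0.04268171, -0.00238068]), 'grasp_force': 0.0, 'width': 0.08536213481811084}
top [0.3152142  0.20028206 1.27751602]
warmer 0.6 [ 0.479 -0.009  0.062] [384. 227.]
lid_handle 0.95 [ 0.612 -0.021  0.12 ] [391. 174.]
lid_handle 0.17 [ 0.474 -0.009  0.062] [384. 229.]
bottle_1_mid 0.67 [ 0.477 -0.007  0.064] [383. 228.]
bottle_2_mid 0.85 [0.567 0.354 0.075] [250. 193.]
bottle_2_mid 0.7 [0.549 0.27  0.075] [281. 200.]
bottle_2_mid 0.67 [0.473 0.359 0.074] 
[... 199 characters left out ...]
.071] [397. 239.]
key_left_top 0.63 [0.45  0.031 0.075] [370. 237.]
key_left_top 0.57 [0.507 0.03  0.072] [370. 216.]
side [0.426712   1.0175661  0.43041965]
warmer 0.73 [0.519 0.06  0.05 ] [331. 206.]
lid_handle 0.66 [0.61  0.05  0.115] [299. 182.]
bottle_2_mid 0.97 [0.574 0.379 0.05 ] [288. 262.]
bottle_2_mid 0.87 [0.481 0.386 0.059] [334. 263.]
bottle_2_mid 0.7 [0.603 0.473 0.06 ] [262. 283.]
bottle_2_mid 0.64 [0.553 0.287 0.06 ] [305. 238.]
key_round_top 0.58 [0.45  0.04  0.074] [356. 196.]
key_bar_top 0.57 [ 0.446 -0.03   0.077] [358. 187.]
key_bar_top 0.49 [0.521 0.062 0.049] [330. 206.]
key_left_top 0.43 [0.519 0.062 0.05 ] [330. 206.]
key_left_top 0.24 [0.432 0.273 0.054] [360. 240.]
```

```bash
python3 - <<'E'
import cv2,numpy as np
a=cv2.imread('pics/top0.png')[100:300,150:470];b=cv2.imread('pics/side0.png')[120:320,180:480]
a=cv2.resize(a,(480,300)) ; b=cv2.resize(b,(450,300))
cv2.imwrite('pics/c0.png',cv2.resize(cv2.imread('pics/top0.png')[120:280,180:450],(800,474),interpolation=3))
cv2.imwrite('pics/c1.png',cv2.resize(cv2.imread('pics/side0.png')[120:320,200:440],(720,600),interpolation=3))
E
```

```text
(no output)
```

View pics/c0.png

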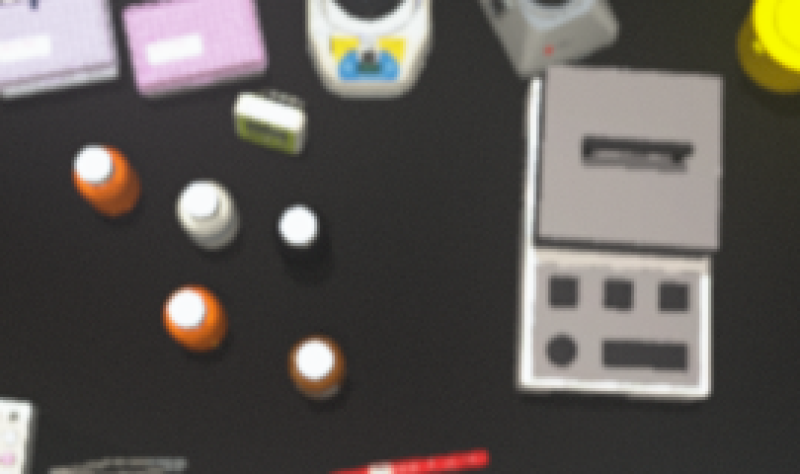

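View pics/c1.png

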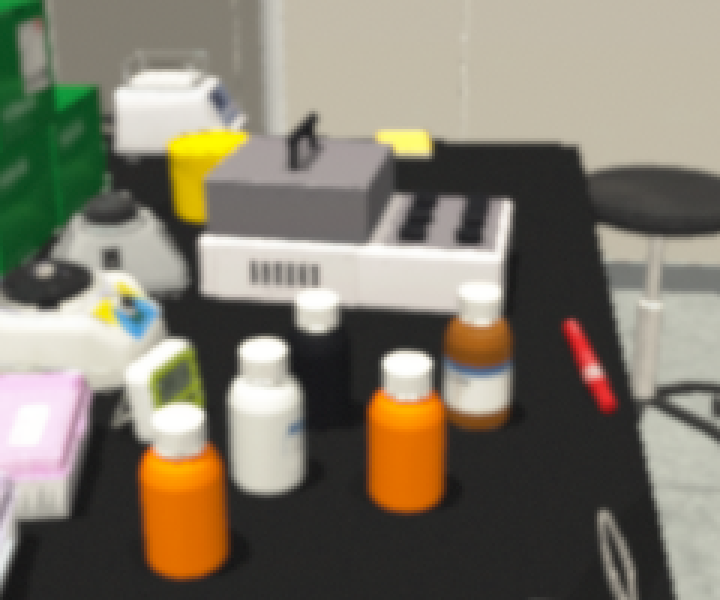

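Top crop: left to right there are orange (95,165), white (205,205), black (298,225), orange (185,310) and brown (315,358). The side crop shows the same five. Only the white bottle (top px ≈249,188) and the brown one with a label (≈286,241) fit the description. The black and both orange ones are look-alikes, so there are two bottles to move. The crops are already enlarged and the colours are clear.

```bash
cat >> h.py <<'E'
def go(p,yaw_y=None):
    """rows numbers: shift mm in tool axes + rotvec to stand at p, tool down, tool y along world angle yaw_y (mod pi)"""
    s=ctrl.get_state();R=Rn.from_quat(s['eef_rot']);Rm=R.as_matrix()
    cur=np.arctan2(Rm[1,1],Rm[0,1])
    if yaw_y is None: yaw_y=cur
    d=(yaw_y-cur+np.pi/2)%np.pi-np.pi/2
    y=cur+d; Y=np.array([np.cos(y),np.sin(y),0]);Z=np.array([0,0,-1.]);T=np.c_[np.cross(Y,Z),Y,Z]
    print('shift',(Rm.T@(np.array(p)-s['eef_pos'])*1e3).round(1),'turn',Rn.from_matrix(Rm.T@T).as_rotvec().round(3))
    print('  toolX',Rm[:,0].round(3),'toolY',Rm[:,1].round(3),'joints',s['joints'].round(2))
E
python3 - <<'E'
from h import *
im=shot('top')
c=im['color']; g=cv2.cvtColor(c,cv2.COLOR_BGR2GRAY)
sub=cv2.resize(g[195:260,355:425],None,fx=8,fy=8,interpolation=3)
_,th=cv2.threshold(sub,100,255,cv2.THRESH_BINARY_INV)
n,l,st,ce=cv2.connectedComponentsWithStats(th)
for i in range(1,n):
    if 600<st[i,4]<12000:
        uv=(ce[i]+.5)/8-.5+[355,195]; print(st[i,4],uv.round(1),ray(im,uv,.072).round(4))
for nme,uv,z in (('white',(248.9,187.8),.1),('brown',(286.3,240.8),.105)): print(nme,ray(im,uv,z).round(4))
# handle: dark inside lid
sub=cv2.resize(g[150:195,368:420],None,fx=8,fy=8,interpolation=3)
_,th=cv2.threshold(sub,70,255,cv2.THRESH_BINARY_INV)
n,l,st,ce=cv2.connectedComponentsWithStats(th)
for i in range(1,n):
    if st[i,4]>600: uv=(ce[i]+.5)/8-.5+[368,150]; print('h',st[i],uv.round(1),ray(im,uv,.15).round(4))
E
```

```text
1024 [355.  202.5] [0.5437 0.0694 0.072 ]
5056 [369.9 218. ] [0.5017 0.03   0.072 ]
5120 [388. 219.] [ 0.4995 -0.0187  0.072 ]
5184 [407. 220.] [ 0.497  -0.0694  0.072 ]
4416 [369. 238.] [0.4479 0.0335 0.072 ]
white [0.5758 0.3533 0.1   ]
brown [0.4355 0.2517 0.105 ]
h [  72  136  288   64 6016] [394.7 169.6] [ 0.6155 -0.0251  0.15  ]
```

```bash
python3 - <<'E'
from h import *
go([.616,-.025,.25],-.05)
print(ctrl.get_image('wrist')['T_tool_cam'])
E
```

```text
shift [-595.  -463.4  -18.7] turn [ 0.    -0.     1.315]
  toolX [-0.954  0.301  0.   ] toolY [0.301 0.954 0.   ] joints [ 1.14  0.22  1.53  0.    1.39 -0.13]
[[-3.67464568e-04 -9.57717693e-01 -2.87709378e-01  7.32119336e-02]
 [ 9.99999930e-01 -3.30804407e-04 -1.76036351e-04 -1.45036962e-03]
 [ 7.34175978e-05 -2.87709423e-01  9.57717747e-01 -1.42966900e-01]
 [ 0.00000000e+00  0.00000000e+00  0.00000000e+00  1.00000000e+00]]
```

```bash
python3 -m creep '-49 -38 -4 0 0 0;-98 -76 -8 0 0 0;-147 -114 -12 0 0 0;-196 -152 -16 0 0 0;-245 -190 -19 0 0 0' ; python3 -m creep '-49 -38 0 0 0 .18;-98 -76 0 0 0 .36;-147 -114 0 0 0 .54;-196 -152 0 0 0 .72;-245 -190 0 0 0 .9'
python3 -c "
from h import *
go([.616,-.025,.25],-.05)"
```

```text
clock: 1.52
eef_pos: [0.3655, 0.3395, 0.2508]
eef_rot: [0.152, 0.988, 0.0, 0.0]
ft_force: [1.8, 0.4, 0.7]
width: 0.0857
grasp_force: 0.0
clock: 2.15
eef_pos: [0.5421, 0.0843, 0.2507]
eef_rot: [0.57, 0.822, 0.0, 0.0]
ft_force: [-0.5, 0.7, 0.3]
width: 0.0855
grasp_force: 0.0
shift [-128.3   30.9    0.7] turn [ 0.001 -0.     0.409]
  toolX [-0.351  0.936 -0.   ] toolY [0.936 0.351 0.001] joints [ 0.01  0.02  1.7   0.    1.41 -0.35]
```

```bash
python3 -m creep '-43 10 0 0 0 .14;-86 20 0 0 0 .28;-128 31 0 0 0 .409;-128 31 0 0 0 .409;-128 31 0 0 0 .409'
python3 - <<'E'
from h import *
im=shot('wrist','w1.png'); s=ctrl.get_state(); print(s['eef_pos'].round(4))
for d in ctrl.boxes_of('wrist','lid_handle'): print(d['confidence'],w(im,d['location']).round(3))
o=ctrl.outline_of('wrist','lid_handle')
g=im['color'].copy()
print(px(im,[.6155,-.0251,.156]),px(im,[.616,-.073,.156]),px(im,[.616,.023,.156]))
E
```

```text
clock: 2.78
eef_pos: [0.6153, -0.0221, 0.25]
eef_rot: [0.722, 0.692, -0.0, -0.0]
ft_force: [-0.1, -0.1, -0.1]
width: 0.0855
grasp_force: 0.0
[ 0.6152 -0.0216  0.2502]
0.87 [ 0.618 -0.013  0.122]
[315.63376138 204.6359369 ] [318.75566336 260.5332311 ] [313.49691039 141.81689736]
```

View pics/w1.png

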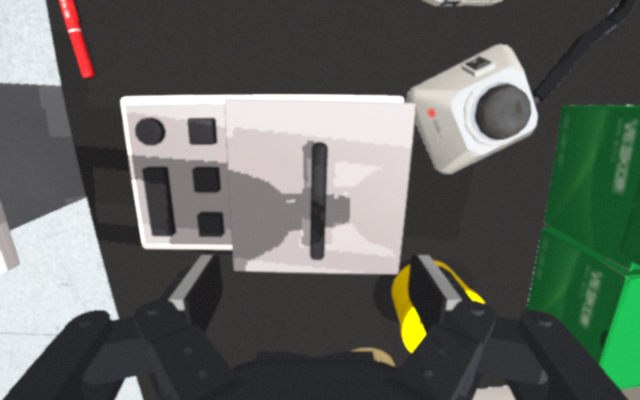

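The wrist view shows the handle bar from (320,145) to (317,258). The keys are at round (150,131), left (203,131), middle (207,180), right (210,224) and bar (159,202).

```bash
python3 - <<'E'
from h import *
im=shot('wrist')
for uv in ((320,145),(317,258),(318.5,201.5)): print(ray(im,uv,.156).round(4))
for uv in ((150,131),(203,131),(207,180),(210,224),(159,202)): print('key',ray(im,uv,.072).round(4))
c=ray(im,(318.5,201.5),.156); go([c[0],c[1],.131])
E
```

```text
[0.6206 0.0212 0.156 ]
[ 0.6147 -0.0701  0.156 ]
[ 0.6178 -0.022   0.156 ]
key [0.4525 0.0329 0.072 ]
key [0.5064 0.0299 0.072 ]
key [ 0.5038 -0.0197  0.072 ]
key [ 0.5003 -0.0681  0.072 ]
key [ 0.4486 -0.0412  0.072 ]
shift [ -0.7   2.5 119.5] turn [ 0. -0.  0.]
  toolX [0.042 0.999 0.   ] toolY [ 0.999 -0.042  0.   ] joints [-0.16  0.19  1.53  0.    1.43 -0.12]
```

```bash
python3 -m creep '-2 2.5 50 0 0 0;-2 2.5 95 0 0 0;-2 2.5 119 0 0 0;-2 2.5 119 0 0 0'; python3 -m creep '0 0 0 0 0 0;0 0 0 0 0 0;0 0 0 0 0 0;0 0 0 0 0 0;0 0 0 0 0 0' 1;python3 -m creep '0 0 0 0 0 0;0 0 0 0 0 0;0 0 0 0 0 0' 1; python3 -m creep '0 0 -30 0 0 0;0 0 -80 0 0 0;0 0 -80 0 0 0'
python3 -c "
from h import *
go([.47,-.335,.21])"
```

```text
clock: 3.48
eef_pos: [0.616, -0.0234, 0.1289]
eef_rot: [0.722, 0.692, -0.001, -0.002]
ft_force: [-0.3, 0.6, -0.0]
width: 0.0855
grasp_force: 0.0
clock: 4.1
eef_pos: [0.6186, -0.0246, 0.1322]
eef_rot: [0.723, 0.691, 0.0, 0.001]
ft_force: [0.7, -0.3, 4.1]
width: 0.0105
grasp_force: 60.0
clock: 4.47
eef_pos: [0.6186, -0.0246, 0.1321]
eef_rot: [0.722, 0.691, 0.0, 0.001]
ft_force: [-1.7, 0.3, 6.4]
width: 0.0111
grasp_force: 60.2
clock: 4.85
eef_pos: [0.6206, -0.0249, 0.2158]
eef_rot: [0.722, 0.691, 0.002, 0.003]
ft_force: [-0.1, 0.7, -2.6]
width: 0.0108
grasp_force: 59.2
shift [-316.4 -136.9    5. ] turn [ 0.008  0.001 -0.   ]
  toolX [ 0.044  0.999 -0.001] toolY [ 0.999 -0.044  0.008] joints [-0.17  0.22  1.56  0.    1.36 -0.12]
```

```bash
python3 -m creep '-30 -10 0 0 0 0;-80 -33 0 0 0 0;-135 -57 0 0 0 0;-190 -82 0 0 0 0;-245 -107 0 0 0 0'; python3 -m creep '-50 -23 0 0 0 0;-71 -30 0 0 0 0;-71 -30 50 0 0 0;-71 -30 90 0 0 0;-71 -30 125 0 0 0'; python3 -m creep '0 0 4 0 0 0;0 0 8 0 0 0;0 0 12 0 0 0;0 0 16 0 0 0'
```

```text
clock: 5.48
eef_pos: [0.4984, -0.2654, 0.2091]
eef_rot: [0.722, 0.691, -0.0, -0.002]
ft_force: [0.9, -0.7, -1.8]
width: 0.0112
grasp_force: 59.2
clock: 6.1
eef_pos: [0.4663, -0.3325, 0.083]
eef_rot: [0.722, 0.691, 0.0, -0.002]
ft_force: [1.5, 0.1, -2.1]
width: 0.0108
grasp_force: 59.2
clock: 6.6
eef_pos: [0.4683, -0.3349, 0.072]
eef_rot: [0.722, 0.691, 0.0, 0.001]
ft_force: [-9.8, 9.7, 26.7]
width: 0.0107
grasp_force: 62.8
```

```bash
python3 -m creep '0 0 -5 0 0 0;0 0 -5 0 0 0;0 0 -5 0 0 0;0 0 -5 0 0 0;0 0 -5 0 0 0' -1; python3 -m creep '0 0 -50 0 0 0;0 0 -110 0 0 0;0 0 -170 0 0 0;0 0 -170 0 0 0'
python3 -c "
from h import *
im=shot('top')
for d in ctrl.boxes_of('top','lid_handle'): print(d['confidence'],w(im,d['location']).round(3))
go([.4355,.2517,.25],-1.0)"
```

```text
clock: 7.22
eef_pos: [0.4672, -0.3341, 0.0752]
eef_rot: [0.722, 0.691, -0.0, -0.0]
ft_force: [0.4, 0.2, -0.3]
width: 0.0852
grasp_force: 0.0
clock: 7.72
eef_pos: [0.4699, -0.3365, 0.2523]
eef_rot: [0.722, 0.691, 0.0, 0.006]
ft_force: [-0.2, -0.7, -0.1]
width: 0.0855
grasp_force: 0.0
0.73 [ 0.462 -0.323  0.058]
shift [584.1 -57.8  -4.8] turn [0.001 0.    0.956]
  toolX [ 0.044  0.999 -0.001] toolY [ 0.999 -0.044  0.001] joints [-0.76  0.09  1.64 -0.    1.41 -0.71]
```

```bash
python3 -m creep '58 -5 0 0 0 0;116 -11 0 0 0 0;174 -17 0 0 0 0;232 -23 0 0 0 0;290 -28 0 0 0 0' -0.3; python3 -m creep '58 -5 0 0 0 .18;116 -11 0 0 0 .36;174 -17 0 0 0 .54;232 -23 0 0 0 .72;290 -29 0 0 0 .9'; python3 -m creep '0 0 0 0 0 .056;0 0 0 0 0 .056;0 0 0 0 0 .056'
python3 - <<'E'
from h import *
go([.4355,.2517,.25],-1.0)
im=shot('wrist','w2.png'); 
for d in ctrl.boxes_of('wrist','bottle_1_mid'): X=w(im,d['location']);print(d['confidence'],X.round(3),px(im,X).round())
print(px(im,[.4355,.2517,.105]), ctrl.get_state()['width'])
E
```

```text
clock: 8.45
eef_pos: [0.4504, -0.0412, 0.2428]
eef_rot: [0.723, 0.691, -0.001, -0.002]
ft_force: [0.2, 0.9, 0.5]
width: 0.0557
grasp_force: 0.0
clock: 9.07
eef_pos: [0.4366, 0.2222, 0.2429]
eef_rot: [0.935, 0.353, -0.002, -0.0]
ft_force: [0.7, 0.1, -0.1]
width: 0.0558
grasp_force: 0.0
clock: 9.45
eef_pos: [0.4377, 0.2202, 0.244]
eef_rot: [0.944, 0.33, -0.001, 0.0]
ft_force: [0.3, -1.1, -0.0]
width: 0.0554
grasp_force: 0.0
shift [ 17.9 -26.   -6. ] turn [-0.001  0.002  0.101]
  toolX [ 0.783  0.623 -0.002] toolY [ 0.623 -0.783 -0.001] joints [ 0.31 -0.11  1.85 -0.    1.41  1.2 ]
[284.58886646 166.73758008] 0.055442748875382045
```

View pics/w2.png

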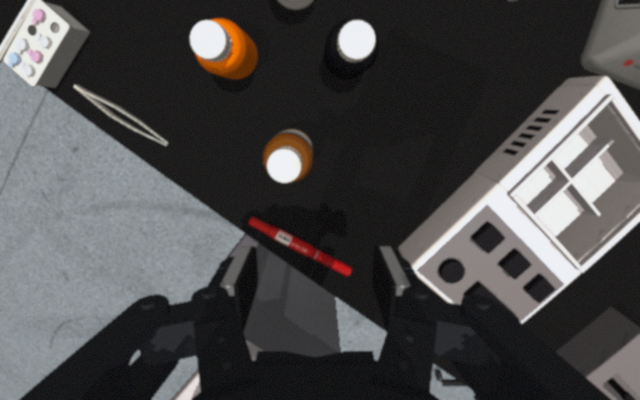

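Brown cap top at (284.5,165), which matches the prediction. It stands clear of the orange (210,40) and black (357,40) look-alikes.

```bash
python3 - <<'E'
from h import *
im=shot('wrist'); c=ray(im,(284.5,165),.105); print(c.round(4)); go([c[0],c[1],.15],-1.0)
K={}
for n,uv in (('round',(451,270)),('left',(488,236)),('mid',(514,263)),('right',(539,288)),('cross',(570,181))): print(n,ray(im,uv,.03 if n=='cross' else .072).round(4))
E
```

```text
[0.4372 0.2526 0.105 ]
shift [ 19.4 -26.1  95. ] turn [-0.     0.001  0.1  ]
  toolX [ 0.783  0.622 -0.001] toolY [ 0.622 -0.783 -0.   ] joints [ 0.3  -0.12  1.85 -0.    1.41  1.2 ]
round [0.4511 0.0357 0.072 ]
left [0.5053 0.033  0.072 ]
mid [ 0.5017 -0.0159  0.072 ]
right [ 0.4991 -0.0662  0.072 ]
cross [ 0.6183 -0.0263  0.03  ]
```

```bash
python3 -m creep '10 -13 50 0 0 .1;19.4 -26 95 0 0 .1;19.4 -26 95 0 0 .1;19.4 -26 95 0 0 .1'; python3 -c "
from h import *
go([.4372,.2526,.087],-1.0)"
```

```text
clock: 10.1
eef_pos: [0.4382, 0.253, 0.1519]
eef_rot: [0.959, 0.282, 0.001, 0.0]
ft_force: [0.4, 0.7, 0.5]
width: 0.0558
grasp_force: 0.0
shift [-1.2 -0.2 64.9] turn [ 0.001 -0.002  0.001]
  toolX [0.841 0.541 0.002] toolY [ 0.541 -0.841  0.001] joints [ 0.37  0.01  1.91 -0.    1.22  1.37]
```

```bash
python3 -m creep '-1 0 35 0 0 0;-1 0 64 0 0 0;-1 0 64 0 0 0'; python3 -m creep '0 0 0 0 0 0;0 0 0 0 0 0;0 0 0 0 0 0;0 0 0 0 0 0;0 0 0 0 0 0' 1; python3 -m creep '0 0 -40 0 0 0;0 0 -90 0 0 0;0 0 -130 0 0 0;0 0 -130 0 0 0';  python3 -c "
from h import *
s=ctrl.get_state();print(s['width'],s['grasp_force'])
go([.650,-.060,.23],-1.0)"
```

```text
clock: 10.48
eef_pos: [0.4364, 0.2521, 0.0867]
eef_rot: [0.96, 0.282, -0.0, 0.0]
ft_force: [-0.1, 0.3, 0.3]
width: 0.0553
grasp_force: 0.0
clock: 11.1
eef_pos: [0.4385, 0.2536, 0.0893]
eef_rot: [0.959, 0.282, 0.002, -0.0]
ft_force: [-1.4, 0.4, 7.3]
width: 0.0294
grasp_force: 59.0
clock: 11.6
eef_pos: [0.439, 0.2538, 0.2215]
eef_rot: [0.959, 0.282, 0.005, -0.0]
ft_force: [-0.4, -0.1, -0.6]
width: 0.0295
grasp_force: 59.8
0.029459592125106192 59.78218495845795
shift [  7.7 378.1  -7.6] turn [ 0.002 -0.009  0.001]
  toolX [0.841 0.541 0.009] toolY [ 0.541 -0.841  0.002] joints [ 0.37 -0.06  1.85 -0.    1.35  1.37]
```

```bash
python3 -m creep '0 40 -5 0 0 0;2 95 -5 0 0 0;4 150 -5 0 0 0;6 205 -5 0 0 0;7 260 -5 0 0 0'; python3 -m creep '1 55 0 0 0 0;1 95 0 0 0 0;1 118 0 0 0 0;1 118 0 0 0 0;1 118 0 0 0 0';  python3 - <<'E'
from h import *
go([.650,-.060,.10],-1.0)
im=shot('wrist','w3.png')
R=np.array([[.998,.06],[-.06,.998]])
p=[[66,66],[66,-66],[-66,-66],[-66,66]]
q=np.int32([px(im,list(R@np.array(a)/1e3+[.619,-.025])+[.068]) for a in p])
cv2.polylines(im['color'],[q],True,(0,0,255));cv2.imwrite('pics/w3.png',im['color'])
E
```

```text
clock: 12.22
eef_pos: [0.583, 0.0364, 0.2201]
eef_rot: [0.959, 0.282, -0.001, -0.0]
ft_force: [0.3, 1.0, -1.7]
width: 0.0292
grasp_force: 59.8
clock: 12.85
eef_pos: [0.6467, -0.0601, 0.2203]
eef_rot: [0.959, 0.282, -0.001, -0.001]
ft_force: [0.0, 0.4, -1.8]
width: 0.0296
grasp_force: 59.9
shift [  2.9   1.9 120.3] turn [-0.002  0.001  0.001]
  toolX [ 0.841  0.541 -0.001] toolY [ 0.541 -0.841 -0.002] joints [-0.21  0.29  1.47  0.    1.39  0.78]
```

View pics/w3.png

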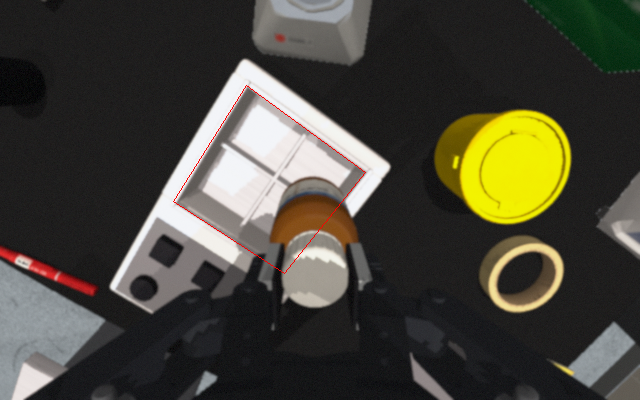

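The overlay (247,86)-(365,172)-(285,272)-(175,201) matches the chamber's edge, so the warmer pose holds and I can lower the bottle.

```bash
python3 -m creep '3 2 40 0 0 0;3 2 85 0 0 0;3 2 115 0 0 0;3 2 122 0 0 0;3 2 124 0 0 0'; python3 -m creep '0 0 2 0 0 0;0 0 4 0 0 0;0 0 4 0 0 0'
```

```text
clock: 13.52
eef_pos: [0.6515, -0.0602, 0.0981]
eef_rot: [0.959, 0.282, 0.0, 0.0]
ft_force: [0.9, -0.1, -0.8]
width: 0.029
grasp_force: 60.0
clock: 13.9
eef_pos: [0.6519, -0.061, 0.0944]
eef_rot: [0.959, 0.282, 0.001, 0.0]
ft_force: [0.8, 0.1, 0.1]
width: 0.0294
grasp_force: 60.3
```

```bash
python3 -m creep '0 0 1.5 0 0 0;0 0 1.5 0 0 0'; python3 -m creep '0 0 0 0 0 0;0 0 0 0 0 0;0 0 0 0 0 0;0 0 0 0 0 0' -0.3; python3 -m creep '0 0 -40 0 0 0;0 0 -100 0 0 0;0 0 -155 0 0 0;0 0 -155 0 0 0'
python3 -c "
from h import *
go([.575,.3533,.25],-1.0)"
```

```text
clock: 14.15
eef_pos: [0.6524, -0.0608, 0.0943]
eef_rot: [0.959, 0.282, 0.001, 0.0]
ft_force: [-1.6, 1.8, 8.0]
width: 0.0294
grasp_force: 60.9
clock: 14.65
eef_pos: [0.6511, -0.0609, 0.0916]
eef_rot: [0.959, 0.282, -0.0, -0.0]
ft_force: [0.1, -0.6, -0.3]
width: 0.0553
grasp_force: 0.0
clock: 15.15
eef_pos: [0.6545, -0.0615, 0.2542]
eef_rot: [0.959, 0.282, 0.005, 0.003]
ft_force: [-0.5, -0.2, -0.4]
width: 0.0558
grasp_force: 0.0
shift [ 157.6 -391.9    2.2] turn [ 0.008 -0.008  0.001]
  toolX [0.841 0.541 0.008] toolY [ 0.541 -0.841  0.008] joints [-0.21  0.27  1.42 -0.    1.44  0.79]
```

```bash
python3 -m creep '20 -50 0 0 0 0;42 -105 0 0 0 0;64 -160 0 0 0 0;86 -215 0 0 0 0;107 -270 0 0 0 0'; python3 -m creep '22 -55 0 0 0 0;42 -105 0 0 0 0;50 -121 0 0 0 0;50 -121 0 0 0 0;50 -121 0 0 0 0';  python3 - <<'E'
from h import *
im=shot('wrist','w4.png'); print(px(im,[.5758,.3533,.1]),ctrl.get_state()['eef_pos'])
E
```

```text
clock: 15.78
eef_pos: [0.5941, 0.2257, 0.2455]
eef_rot: [0.959, 0.282, -0.001, -0.0]
ft_force: [0.4, 0.3, -1.0]
width: 0.0559
grasp_force: 0.0
clock: 16.4
eef_pos: [0.5722, 0.3513, 0.2463]
eef_rot: [0.96, 0.281, -0.0, 0.0]
ft_force: [-0.6, 0.1, 0.3]
width: 0.0554
grasp_force: 0.0
[313.84864669 180.17091166] [0.57234274 0.35108698 0.24655126]
```

View pics/w4.png

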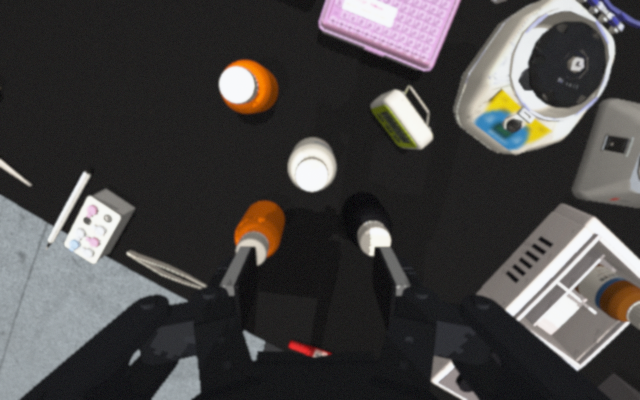

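White cap top at (312.5,175). Black (374,237) and orange (254,247) are its look-alike neighbours, so I'm checking finger clearance to both.

```bash
python3 - <<'E'
from h import *
im=shot('wrist'); s=ctrl.get_state();Rm=Rn.from_quat(s['eef_rot']).as_matrix()
c=ray(im,(312.5,175),.1); print(c)
for uv in ((374,237),(254,247),(238,82)): print(((Rm.T@(ray(im,uv,.1)-c))*1e3).round())
go([c[0],c[1],.083])
E
```

```text
[0.57939058 0.35679425 0.1       ]
[-62.  60.   0.]
[-72. -58.   0.]
[ 81. -64.  -0.]
shift [  9.   -1.1 163.8] turn [ 0.  0. -0.]
  toolX [ 0.842  0.539 -0.   ] toolY [ 0.539 -0.842  0.   ] joints [ 0.43  0.32  1.37 -0.    1.44  1.43]
```

```bash
python3 -m creep '7.5 -1 50 0 0 0;7.5 -1 100 0 0 0;7.5 -1 140 0 0 0;7.5 -1 163 0 0 0;7.5 -1 163 0 0 0'; python3 -m creep '0 0 0 0 0 0;0 0 0 0 0 0;0 0 0 0 0 0;0 0 0 0 0 0;0 0 0 0 0 0' 1; python3 -m creep '0 0 -40 0 0 0;0 0 -90 0 0 0;0 0 -135 0 0 0;0 0 -135 0 0 0';  python3 -c "
from h import *
go([.588,.010,.23],-1.0)"
```

```text
clock: 17.12
eef_pos: [0.5767, 0.3565, 0.0821]
eef_rot: [0.96, 0.281, -0.002, 0.0]
ft_force: [0.6, -0.5, -0.3]
width: 0.0558
grasp_force: 0.0
clock: 17.75
eef_pos: [0.5793, 0.3588, 0.0869]
eef_rot: [0.959, 0.282, 0.002, -0.0]
ft_force: [-0.6, 0.0, 6.2]
width: 0.0285
grasp_force: 59.9
clock: 18.25
eef_pos: [0.5801, 0.3592, 0.2254]
eef_rot: [0.959, 0.282, 0.005, -0.001]
ft_force: [-0.3, -0.3, -2.0]
width: 0.029
grasp_force: 59.7
shift [-182.3  297.9   -6.1] turn [ 0.001 -0.01   0.001]
  toolX [0.841 0.541 0.01 ] toolY [ 0.541 -0.841  0.001] joints [ 0.44  0.35  1.38 -0.    1.4   1.44]
```

```bash
python3 -m creep '-20 35 -5 0 0 0;-50 82 -5 0 0 0;-80 130 -5 0 0 0;-110 178 -5 0 0 0;-140 228 -5 0 0 0'; python3 -m creep '-25 42 0 0 0 0;-42 70 0 0 0 0;-42 70 0 0 0 0;-42 70 0 0 0 0';  python3 -c "
from h import *
go([.588,.010,.097],-1.0)"
```

```text
clock: 18.88
eef_pos: [0.582, 0.0887, 0.2223]
eef_rot: [0.959, 0.282, -0.001, -0.0]
ft_force: [0.6, -0.9, -2.5]
width: 0.0288
grasp_force: 59.7
clock: 19.38
eef_pos: [0.5851, 0.0092, 0.2228]
eef_rot: [0.959, 0.282, -0.001, -0.001]
ft_force: [-1.0, -0.5, -1.8]
width: 0.0287
grasp_force: 59.8
shift [  3.    1.1 125.8] turn [-0.001  0.001  0.001]
  toolX [ 0.841  0.541 -0.001] toolY [ 0.541 -0.841 -0.001] joints [-0.12  0.13  1.64  0.    1.37  0.88]
```

```bash
python3 -m creep '3 1 45 0 0 0;3 1 90 0 0 0;3 1 120 0 0 0;3 1 127 0 0 0;3 1 129 0 0 0'; python3 -m creep '0 0 2 0 0 0;0 0 4 0 0 0;0 0 4 0 0 0'
```

```text
clock: 20.0
eef_pos: [0.589, 0.0104, 0.0952]
eef_rot: [0.959, 0.283, 0.0, 0.0]
ft_force: [0.0, 0.0, -1.1]
width: 0.0287
grasp_force: 59.9
clock: 20.38
eef_pos: [0.5895, 0.0094, 0.092]
eef_rot: [0.959, 0.282, 0.001, 0.0]
ft_force: [0.3, 0.9, 0.9]
width: 0.0288
grasp_force: 60.2
```

```bash
python3 -m creep '0 0 1.5 0 0 0;0 0 1.5 0 0 0'; python3 -m creep '0 0 0 0 0 0;0 0 0 0 0 0;0 0 0 0 0 0;0 0 0 0 0 0' -0.3; python3 -m creep '0 0 -40 0 0 0;0 0 -100 0 0 0;0 0 -140 0 0 0;0 0 -140 0 0 0'
python3 - <<'E'
from h import *
go([.468,-.334,.20],-.044)
im=shot('top','top1.png')
for d in ctrl.boxes_of('top','lid_handle'): X=w(im,d['location']);print(d['confidence'],X.round(3),px(im,X).round())
cv2.imwrite('pics/c2.png',cv2.resize(im['color'][140:300,350:530],(675,600),interpolation=3))
E
```

```text
clock: 20.62
eef_pos: [0.5901, 0.0096, 0.0919]
eef_rot: [0.959, 0.282, 0.001, 0.0]
ft_force: [-2.5, 1.3, 9.2]
width: 0.029
grasp_force: 60.9
clock: 21.12
eef_pos: [0.5886, 0.0095, 0.0892]
eef_rot: [0.959, 0.282, -0.0, -0.0]
ft_force: [-0.3, -0.3, 0.1]
width: 0.0558
grasp_force: 0.0
clock: 21.62
eef_pos: [0.5913, 0.0092, 0.2343]
eef_rot: [0.959, 0.282, 0.004, 0.002]
ft_force: [-0.3, -1.1, -1.0]
width: 0.0554
grasp_force: 0.0
shift [-289.6  221.8   33.6] turn [ 0.008 -0.003 -0.955]
  toolX [0.841 0.541 0.007] toolY [ 0.541 -0.841  0.005] joints [-0.12  0.13  1.62 -0.    1.38  0.88]
0.81 [ 0.46  -0.325  0.061] [501. 235.]
0.41 [0.567 0.029 0.063] [369. 195.]
```

View pics/c2.png

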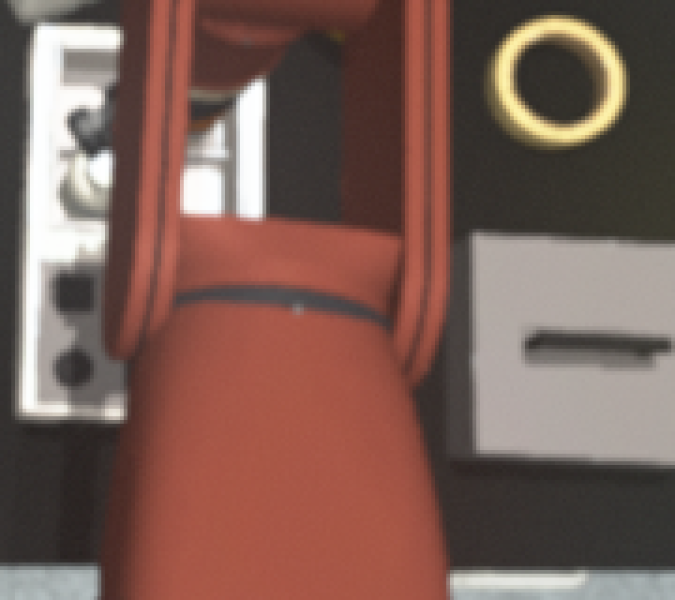

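The lid, with its handle at crop (598,345), is where I left it.

```bash
python3 -m creep '-48 37 0 0 0 -.16;-97 74 0 0 0 -.32;-145 111 0 0 0 -.48;-193 148 0 0 0 -.64;-241 185 0 0 0 -.8' -1; python3 - <<'E'
from h import *
go([.468,-.334,.20],-.044)
E
```

```text
clock: 22.35
eef_pos: [0.4842, -0.2774, 0.227]
eef_rot: [0.772, 0.635, -0.0, -0.002]
ft_force: [0.3, -0.7, -0.2]
width: 0.0856
grasp_force: 0.0
shift [-58.7  -5.   26.9] turn [-0.003 -0.002 -0.15 ]
  toolX [0.193 0.981 0.002] toolY [ 0.981 -0.193 -0.003] joints [-0.66  0.07  1.71  0.    1.37 -0.47]
```

```bash
python3 -m creep '-50 -5 20 0 0 -.15;-59 -5 27 0 0 -.15;-59 -5 27 0 0 -.15;-59 -5 27 0 0 -.15'; python3 - <<'E'
from h import *
im=shot('wrist','w5.png'); print(ctrl.get_state()['eef_pos'])
print(px(im,[.4665,-.334+.048,.096]),px(im,[.4645,-.334-.048,.096]))
go([.468,-.334,.072],-.044)
E
```

```text
clock: 22.85
eef_pos: [0.47, -0.332, 0.2021]
eef_rot: [0.724, 0.69, 0.0, -0.0]
ft_force: [0.5, -0.4, 0.1]
width: 0.0854
grasp_force: 0.0
[ 0.47026986 -0.33202568  0.20260298]
[307.70808341 139.14169329] [311.59716212 253.2880216 ]
shift [ -2.1  -2.2 130.6] turn [ 0.    -0.    -0.004]
  toolX [0.048 0.999 0.   ] toolY [ 0.999 -0.048  0.   ] joints [-0.75  0.13  1.69  0.    1.33 -0.7 ]
```

View pics/w5.png

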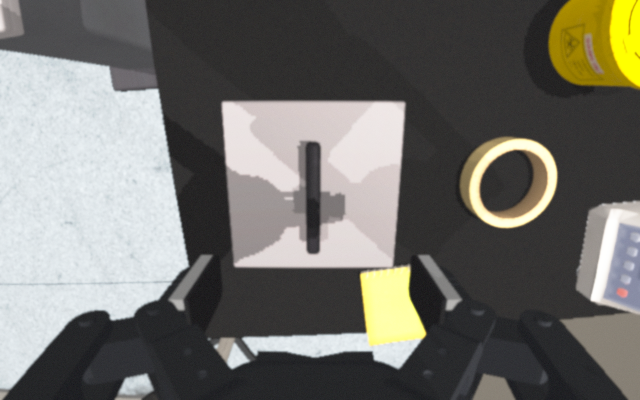

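Handle at (313,142)-(313,254), as predicted, so the lid has not been knocked. Grasping it.

```bash
python3 -m creep '-2 -2 50 0 0 0;-2 -2 100 0 0 0;-2 -2 130 0 0 0;-2 -2 130 0 0 0'; python3 -m creep '0 0 0 0 0 0;0 0 0 0 0 0;0 0 0 0 0 0;0 0 0 0 0 0;0 0 0 0 0 0' 1;python3 -m creep '0 0 0 0 0 0;0 0 0 0 0 0;0 0 0 0 0 0'; python3 -m creep '0 0 -30 0 0 0;0 0 -80 0 0 0;0 0 -140 0 0 0;0 0 -170 0 0 0;0 0 -170 0 0 0'
python3 -c "
from h import *
go([.6186,-.0246,.25],-.05)"
```

```text
clock: 23.4
eef_pos: [0.4665, -0.3326, 0.0702]
eef_rot: [0.724, 0.69, -0.0, -0.003]
ft_force: [0.1, 0.4, -0.8]
width: 0.0856
grasp_force: 0.0
clock: 24.02
eef_pos: [0.4679, -0.3357, 0.0733]
eef_rot: [0.724, 0.689, 0.0, 0.001]
ft_force: [-0.0, 0.9, 4.7]
width: 0.011
grasp_force: 59.3
clock: 24.4
eef_pos: [0.4679, -0.3357, 0.0733]
eef_rot: [0.724, 0.689, 0.0, 0.001]
ft_force: [-0.9, 0.7, 6.4]
width: 0.011
grasp_force: 59.5
clock: 25.02
eef_pos: [0.4685, -0.3362, 0.2449]
eef_rot: [0.724, 0.689, 0.0, 0.003]
ft_force: [-0.7, -0.4, -2.9]
width: 0.0107
grasp_force: 59.0
shift [318.6 134.6  -5.7] turn [0.004 0.003 0.001]
  toolX [ 0.049  0.999 -0.003] toolY [ 0.999 -0.049  0.004] joints [-0.76  0.09  1.64 -0.    1.4  -0.71]
```

```bash
python3 -m creep '40 17 -5 0 0 0;95 40 -5 0 0 0;150 63 -5 0 0 0;205 87 -5 0 0 0;255 108 -5 0 0 0'; python3 -m creep '30 13 0 0 0 0;55 23 0 0 0 0;62 26 0 0 0 0;62 26 0 0 0 0;62 26 0 0 0 0'
python3 -c "
from h import *
go([.619,-.0252,.15],-.05)"
```

```text
clock: 25.65
eef_pos: [0.587, -0.0835, 0.2436]
eef_rot: [0.724, 0.69, -0.001, -0.002]
ft_force: [-0.0, 0.0, -2.9]
width: 0.0106
grasp_force: 59.0
clock: 26.28
eef_pos: [0.6162, -0.0262, 0.2465]
eef_rot: [0.725, 0.689, -0.001, -0.0]
ft_force: [0.2, -1.3, -2.1]
width: 0.0108
grasp_force: 59.0
shift [ 1.2  2.9 96.5] turn [-0.001  0.    -0.   ]
  toolX [ 0.05   0.999 -0.   ] toolY [ 0.999 -0.05  -0.001] joints [-0.17  0.19  1.53 -0.    1.42 -0.12]
```

```bash
python3 -m creep '1 3 40 0 0 0;1 3 80 0 0 0;1 3 96 0 0 0;1 3 96 0 0 0;1 3 96 0 0 0'; python3 -c "
from h import *
go([.619,-.0252,.132],-.05)"; python3 -m creep '0 0 4 0 0 0;0 0 8 0 0 0;0 0 10 0 0 0;0 0 12 0 0 0;0 0 12 0 0 0'
```

```text
clock: 26.9
eef_pos: [0.6212, -0.0248, 0.1535]
eef_rot: [0.724, 0.689, 0.001, 0.001]
ft_force: [0.2, 0.6, -1.8]
width: 0.0108
grasp_force: 59.0
shift [-0.5 -2.2 21.5] turn [0.003 0.    0.   ]
  toolX [ 0.05   0.999 -0.   ] toolY [ 0.999 -0.05   0.003] joints [-0.17  0.27  1.61 -0.    1.25 -0.12]
clock: 27.52
eef_pos: [0.6197, -0.0243, 0.1391]
eef_rot: [0.724, 0.69, -0.0, -0.0]
ft_force: [0.4, 0.7, -2.6]
width: 0.0111
grasp_force: 59.0
```

```bash
python3 -m creep '0 0 2 0 0 0;0 0 4 0 0 0;0 0 5 0 0 0;0 0 5 0 0 0'; python3 -m creep '0 0 1 0 0 0;0 0 2 0 0 0;0 0 3 0 0 0;0 0 3 0 0 0'
```

```text
clock: 28.02
eef_pos: [0.6198, -0.0243, 0.1342]
eef_rot: [0.724, 0.69, -0.0, -0.0]
ft_force: [-0.3, 0.4, -2.7]
width: 0.0109
grasp_force: 59.0
clock: 28.52
eef_pos: [0.6201, -0.0244, 0.1333]
eef_rot: [0.724, 0.69, 0.0, 0.0]
ft_force: [-5.3, 0.5, 8.2]
width: 0.0109
grasp_force: 60.4
```

```bash
python3 -m creep '0 0 -2 0 0 0;0 0 -2 0 0 0;0 0 -2 0 0 0;0 0 -2 0 0 0;0 0 -2 0 0 0' -1; python3 -m creep '0 0 -40 0 0 0;0 0 -90 0 0 0;0 0 -100 0 0 0;0 0 -100 0 0 0'; python3 -m creep '-5 -25 0 0 0 -.18;0 -50 0 0 0 -.36;0 -75 0 0 0 -.54;0 -100 0 0 0 -.72;0 -120 0 0 0 -.9' 1
python3 - <<'E'
from h import *
go([.4515,.0345,.12],1.52)
im=shot('side','s1.png')
cv2.imwrite('pics/c3.png',cv2.resize(im['color'][120:320,200:440],(600,500),interpolation=3))
E
```

```text
clock: 29.15
eef_pos: [0.6198, -0.0243, 0.1332]
eef_rot: [0.724, 0.69, -0.0, -0.0]
ft_force: [0.4, 0.1, 0.3]
width: 0.0857
grasp_force: 0.0
clock: 29.65
eef_pos: [0.6203, -0.0244, 0.2341]
eef_rot: [0.724, 0.69, 0.0, 0.001]
ft_force: [-0.9, 0.2, -0.8]
width: 0.0858
grasp_force: 0.0
clock: 30.28
eef_pos: [0.4978, -0.0181, 0.2308]
eef_rot: [0.349, 0.937, -0.0, -0.002]
ft_force: [0.1, -0.3, 0.3]
width: -0.0
grasp_force: 0.0
shift [ 69.    9.6 111. ] turn [-0.001 -0.004 -0.663]
  toolX [-0.756  0.655  0.004] toolY [ 0.655  0.756 -0.002] joints [-0.19 -0.08  1.85  0.    1.38 -1.05]
```

View pics/c3.png

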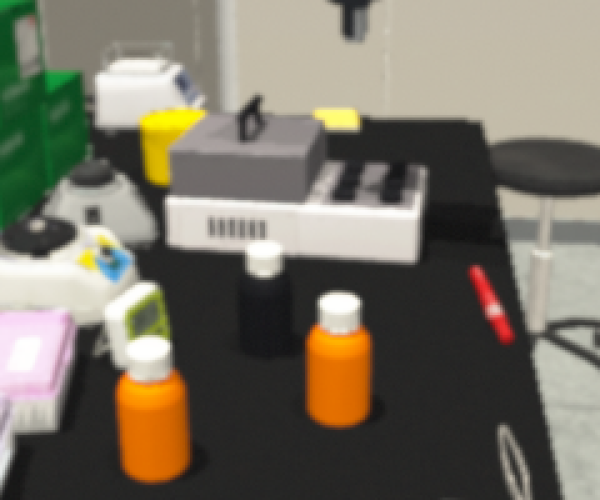

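The side crop shows the lid flat on the housing, its lower edge level from (170,190) to (325,195). Only the look-alikes remain on the bench. Next, the keys.

```bash
python3 -m creep '20 3 0 0 0 -.17;40 5 30 0 0 -.34;55 8 60 0 0 -.51;69 10 90 0 0 -.663;69 10 111 0 0 -.663'; python3 -m creep '0 0 0 0 0 0;0 0 0 0 0 0';python3 -c "
from h import *
im=shot('wrist','w6.png')
go([.4515,.0345,.066],1.52)"
```

```text
clock: 30.95
eef_pos: [0.4523, 0.0355, 0.119]
eef_rot: [0.028, 1.0, 0.0, -0.002]
ft_force: [0.7, 0.0, 0.3]
width: -0.0
grasp_force: 0.0
clock: 31.2
eef_pos: [0.455, 0.0345, 0.1225]
eef_rot: [0.029, 1.0, 0.0, -0.0]
ft_force: [0.5, 0.6, -0.0]
width: -0.0
grasp_force: 0.0
shift [ 3.9 -0.2 57. ] turn [-0.     0.001 -0.007]
  toolX [-0.998  0.058 -0.001] toolY [ 0.058  0.998 -0.   ] joints [-0.1  -0.08  2.06  0.    1.16 -1.61]
```

View pics/w6.png

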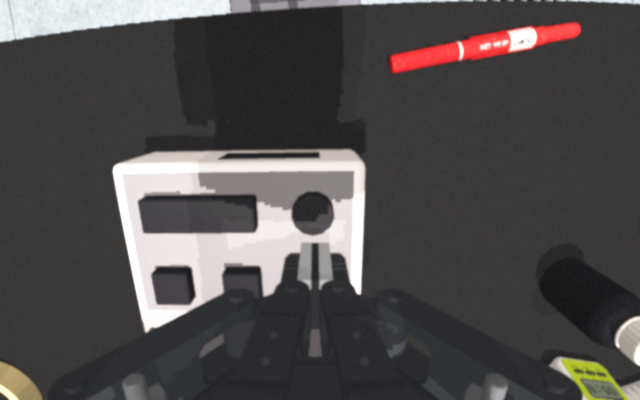

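```bash
python3 -c "
from h import *
im=shot('wrist');print(ray(im,(313,213),.072),ray(im,(199,213),.072))
go([.4515,.0345,.0655],1.52)"; python3 -m creep '4 0 30 0 0 0;4 0 45 0 0 0;4 0 50 0 0 0;4 0 54 0 0 0'; python3 -m creep '0 0 2 0 0 0;0 0 4 0 0 0;0 0 4 0 0 0'
```

```text
[0.4486082  0.03225385 0.072     ] [ 0.44441263 -0.04079376  0.072     ]
shift [ 4.2 -0.1 57.8] turn [-0.     0.001 -0.007]
  toolX [-0.998  0.058 -0.001] toolY [ 0.058  0.998 -0.   ] joints [-0.1  -0.08  2.06  0.    1.16 -1.61]
clock: 31.8
eef_pos: [0.4512, 0.0347, 0.0689]
eef_rot: [0.029, 1.0, -0.0, 0.0]
ft_force: [-1.5, -0.0, 3.9]
width: -0.0003
grasp_force: 1.6
clock: 32.17
eef_pos: [0.4513, 0.0347, 0.0659]
eef_rot: [0.028, 1.0, -0.0, 0.0]
ft_force: [-6.9, -0.1, 13.6]
width: 0.0001
grasp_force: 6.6
```

```bash
python3 -m creep '0 0 1 0 0 0;0 0 1 0 0 0'; python3 -m creep '0 0 -20 0 0 0;0 0 -42 0 0 0;0 0 -42 0 0 0'; python3 -c "
from h import *
go([.505,.032,.106],1.52)"
```

```text
clock: 32.42
eef_pos: [0.4514, 0.0348, 0.0657]
eef_rot: [0.028, 1.0, -0.0, 0.0]
ft_force: [-9.9, 0.1, 21.1]
width: 0.0002
grasp_force: 10.7
clock: 32.8
eef_pos: [0.4528, 0.0346, 0.1073]
eef_rot: [0.028, 1.0, -0.0, 0.003]
ft_force: [-0.5, 0.2, 0.2]
width: 0.0
grasp_force: 0.0
shift [-52.3   0.3   1.6] turn [-0.     0.005 -0.006]
  toolX [-0.998  0.057 -0.005] toolY [ 0.057  0.998 -0.   ] joints [-0.1  -0.07  2.08 -0.    1.13 -1.61]
```

```bash
python3 -m creep '-26 0 0 0 0 0;-52 0 0 0 0 0;-52 0 0 0 0 0';  python3 -m creep '0 0 20 0 0 0;0 0 32 0 0 0;0 0 36 0 0 0;0 0 39 0 0 0'; python3 -m creep '0 0 1 0 0 0;0 0 2 0 0 0;0 0 2 0 0 0'
```

```text
clock: 33.17
eef_pos: [0.5035, 0.0317, 0.1045]
eef_rot: [0.029, 1.0, 0.0, -0.0]
ft_force: [0.2, 0.0, 0.5]
width: 0.0001
grasp_force: 0.0
clock: 33.67
eef_pos: [0.5022, 0.032, 0.0664]
eef_rot: [0.028, 1.0, 0.0, -0.0]
ft_force: [-3.9, -0.5, 4.5]
width: -0.0001
grasp_force: 2.3
clock: 34.05
eef_pos: [0.5023, 0.0319, 0.0659]
eef_rot: [0.028, 1.0, -0.0, -0.001]
ft_force: [-8.8, 1.4, 14.7]
width: 0.0002
grasp_force: 7.0
```

Left key is bottomed. Releasing it and moving to the right key, high enough to stay clear of the middle one.

```bash
python3 -m creep '0 0 1 0 0 0;0 0 1 0 0 0'; python3 -m creep '0 0 -20 0 0 0;0 0 -42 0 0 0;0 0 -42 0 0 0'; python3 -c "
from h import *
go([.4995,-.068,.106],1.52)"
```

```text
clock: 34.3
eef_pos: [0.5024, 0.0319, 0.0658]
eef_rot: [0.028, 1.0, -0.0, -0.001]
ft_force: [-12.4, -0.1, 21.0]
width: -0.0001
grasp_force: 10.7
clock: 34.67
eef_pos: [0.5048, 0.0317, 0.1076]
eef_rot: [0.028, 1.0, -0.0, 0.003]
ft_force: [0.1, -0.7, -0.5]
width: 0.0001
grasp_force: 0.0
shift [ -0.4 -99.8   1.6] turn [-0.     0.005 -0.006]
  toolX [-0.998  0.057 -0.005] toolY [ 0.057  0.998 -0.   ] joints [-0.09  0.06  1.95  0.    1.13 -1.61]
```

```bash
python3 -m creep '0 -50 0 0 0 0;0 -100 0 0 0 0;0 -100 0 0 0 0';  python3 -m creep '0 0 20 0 0 0;0 0 32 0 0 0;0 0 36 0 0 0;0 0 39 0 0 0'; python3 -m creep '0 0 1 0 0 0;0 0 2 0 0 0;0 0 3 0 0 0;0 0 3 0 0 0'; python3 -m creep '0 0 -20 0 0 0;0 0 -42 0 0 0;0 0 -42 0 0 0'; python3 -c "
from h import *
go([.5040,.032,.106],1.52)"
```

```text
clock: 35.05
eef_pos: [0.4966, -0.0706, 0.1046]
eef_rot: [0.031, 1.0, -0.0, -0.0]
ft_force: [-1.1, 0.4, -0.1]
width: 0.0001
grasp_force: 0.0
clock: 35.55
eef_pos: [0.4967, -0.0673, 0.0663]
eef_rot: [0.028, 1.0, 0.0, -0.001]
ft_force: [-2.9, 1.0, 4.2]
width: 0.0003
grasp_force: 2.3
clock: 36.05
eef_pos: [0.4969, -0.0674, 0.0657]
eef_rot: [0.028, 1.0, 0.0, -0.001]
ft_force: [-11.8, 4.5, 21.2]
width: -0.0002
grasp_force: 10.9
clock: 36.42
eef_pos: [0.499, -0.0684, 0.1075]
eef_rot: [0.028, 1.0, -0.001, 0.003]
ft_force: [0.3, -0.7, 0.2]
width: 0.0003
grasp_force: 0.0
shift [  0.7 100.5   1.4] turn [-0.001  0.005 -0.006]
  toolX [-0.998  0.057 -0.005] toolY [ 0.057  0.998 -0.001] joints [-0.29  0.05  1.96  0.    1.13 -1.81]
```

```bash
python3 -m creep '0 50 0 0 0 0;0 100 0 0 0 0;0 100 0 0 0 0';  python3 -m creep '0 0 20 0 0 0;0 0 32 0 0 0;0 0 36 0 0 0;0 0 39 0 0 0'; python3 -m creep '0 0 1 0 0 0;0 0 2 0 0 0;0 0 3 0 0 0;0 0 3 0 0 0'; python3 -m creep '0 0 -20 0 0 0;0 0 -42 0 0 0;0 0 -42 0 0 0'; python3 -c "
from h import *
go([.4470,-.041,.106],1.52)"
```

```text
clock: 36.8
eef_pos: [0.502, 0.0346, 0.1043]
eef_rot: [0.026, 1.0, 0.0, -0.001]
ft_force: [0.4, 0.2, -0.2]
width: -0.0
grasp_force: 0.0
clock: 37.3
eef_pos: [0.5023, 0.0313, 0.0663]
eef_rot: [0.029, 1.0, -0.0, -0.001]
ft_force: [-3.3, -1.7, 4.9]
width: 0.0
grasp_force: 2.3
clock: 37.8
eef_pos: [0.5025, 0.0314, 0.0658]
eef_rot: [0.028, 1.0, -0.0, -0.001]
ft_force: [-12.2, -1.3, 22.5]
width: -0.0
grasp_force: 10.7
clock: 38.17
eef_pos: [0.5048, 0.0315, 0.1075]
eef_rot: [0.029, 1.0, -0.0, 0.003]
ft_force: [0.1, 0.7, 0.5]
width: -0.0001
grasp_force: 0.0
shift [ 53.5 -75.7   1.2] turn [-0.     0.005 -0.006]
  toolX [-0.998  0.057 -0.005] toolY [ 0.057  0.998 -0.   ] joints [-0.09  0.06  1.95  0.    1.13 -1.61]
```

```bash
python3 -m creep '27 -38 0 0 0 0;54 -75 0 0 0 0;54 -75 0 0 0 0';  python3 -m creep '0 0 20 0 0 0;0 0 32 0 0 0;0 0 36 0 0 0;0 0 39 0 0 0'; python3 -m creep '0 0 1 0 0 0;0 0 2 0 0 0;0 0 3 0 0 0;0 0 3 0 0 0'; python3 -m creep '0 0 -30 0 0 0;0 0 -80 0 0 0;0 0 -150 0 0 0;0 0 -150 0 0 0'; python3 - <<'E'
from h import *
im=shot('wrist','w7.png'); im=shot('side','s2.png')
cv2.imwrite('pics/c4.png',cv2.resize(im['color'][150:240,240:400],(800,450),interpolation=3))
E
```

```text
clock: 38.55
eef_pos: [0.4425, -0.0414, 0.1041]
eef_rot: [0.03, 1.0, -0.0, -0.001]
ft_force: [0.7, 0.4, -0.1]
width: 0.0
grasp_force: 0.0
clock: 39.05
eef_pos: [0.4443, -0.0395, 0.0662]
eef_rot: [0.028, 1.0, 0.0, -0.001]
ft_force: [-4.1, 0.3, 5.0]
width: -0.0
grasp_force: 2.4
clock: 39.55
eef_pos: [0.4444, -0.0396, 0.0657]
eef_rot: [0.028, 1.0, 0.0, -0.001]
ft_force: [-12.7, 2.9, 25.1]
width: -0.0
grasp_force: 12.4
clock: 40.05
eef_pos: [0.448, -0.0407, 0.2192]
eef_rot: [0.028, 1.0, -0.001, 0.005]
ft_force: [-0.0, 0.4, 0.4]
width: -0.0003
grasp_force: 0.0
```

View pics/c4.png

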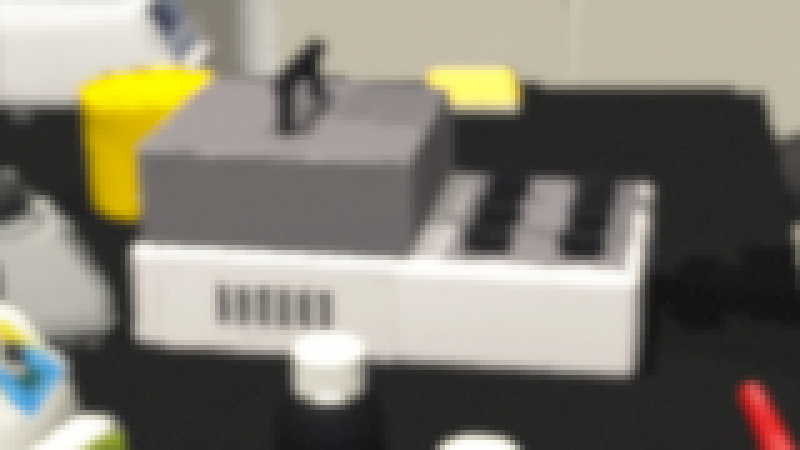

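The lid is seated flat, its lower edge running (140,240)-(415,255), and the keys are up. Handing in.

```bash
python3 -c "
from station import ctrl
print(ctrl.close_job())"
```

```text
the job is handed in; nothing more can be done
None
```

I stood the two reagent bottles (brown and white) in the chamber, put the lid back flat on the housing, and pressed the five keys fully down in the order asked. The middle key was never pressed, and the job is handed in; the hand-in gave no verdict.

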